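Refit the pull-out bin's handle peg and hold the bin at the mark

ROBOT

A 7-joint arm with a two-finger parallel gripper is mounted at the origin on the work surface. World frame = base frame: x ahead of the robot, y to its left, z up, the work surface at z = 0. Lengths are in m, angles in degrees, forces in N, time in s.
With the tool pointing down it reaches from about 0.425 to 0.95 m from the base axis. Payload 4.7 kg.
Tool frame: the origin (TCP) lies at the very end of the fingers, on their centre line; the grasp point (between the pads) lies 19 mm behind it; z points along the fingers, y is the direction in which the jaws open and shut (so a half turn about z gives the same grasp; the last joint's range is limited). The gripper opens to 87 mm and grips with 3 to 60 N. Pads are 19 mm wide; open, the fingers measure 117 mm over their backs; the gripper's body (75 mm by 190 mm) begins 51 mm behind the grasp point.
Start: joints at [63.891, 26.849, -2.785, 87.806, 1.381, 65.374, -4.715], TCP at [0.279, -0.614, 0.223] pointing down, gripper open.
Joint ranges: [-148.3, 148.3], [-19.14, 114.17], [-79.39, 73.82], [5.75, 140.21], [-59.74, 239.74], [12.07, 113.84], [-152.46, 152.46]. Speed limits (degrees/s): [147.25, 147.25, 180, 180, 180, 180, 180].

INTERFACE

Orientations are given as a 3x3 rotation matrix whose columns are the frame's x, y, z axes.
In Python, from bench import * gives the robot as it stands.
- The arm moves only by the tool jog_arm, never from a script. Its argument "series" is a list of rows, each a list of 7 numbers: the shift along the tool's x, y, z in mm, then the turn, a rotation vector about the tool's x, y, z in degrees, then the gripper command: -1 is shut, 1 is fully open, values between are in proportion. A call has 1 to 10 rows; each row is the pose to reach, as a shift and turn from the pose commanded when the call began, along the tool's axes at that moment; what a row does not reach only later rows make up. A row lasts 1/10 s, in which the tool goes at most 50 mm and 8.59 degrees, less where a joint would pass 70% of its speed; a pose out of reach is approached as far as the arm can. A call with a gripper value outside its range is refused whole. The fingers move at their own pace and stop on an object; "squeeze" is the grip in N (left out, the last holds). Time passes only in rows, so rows that repeat a pose let the fingers close. It gives the time, the measured TCP pose, the force and the opening at its end, in the units of the state.
- read_state(): the state, without advancing time (a new reading comes with each control period).
- get_image(name): name is "side" or "top"; returns a dict with "pixels" (480x640x3 uint8, red, green, blue), "K" (3x3 intrinsics, pixels), "eye" and "attitude" of the camera in the world. Camera axes: x right, y up, looking along -z (the intrinsics and any distortion apply to the point x, -y, -z); pixel columns grow to the right and rows downward; lengths in m; the calibration is good to about 2 mm. A picture is of the moment at which its call begins. There is no depth.
- job_done(): hands the job in, once; it reports no verdict.
The state is a dict: "time_s": time; "joints": joint angles; "qd": joint speeds; "joint_torque": joint torques, N m; "ee_pos": TCP position; "tool_rot": TCP orientation; "contact_force": force on the tool from outside, world axes, zero at the start; "wrist_torque": the same for the moment, N m; "width": finger opening in m.
Only numpy, scipy, OpenCV 4.12 (cv2) and the standard library are available. Lean on these libraries where they do the work, as an engineer would, in place of code of your own. Each camera call takes 0.05 s, during which the arm holds its last target.

TASK

The handle peg of the pull-out pink bin has come off: take the wooden peg from its white cradle and press it straight down into both grey forks at the front of the bin's runner until it sits at the bottom with the orange sprung jaw snapped shut over it. Then draw the runner out by the peg, against its spring, until the red pointer stands on the green mark, and finish while still holding the peg there, since the bin runs back if let go. Leave the other things in the cupboard where they are.

Things in the scene. Friction and masses are not known exactly. Their poses are not given: they have to be found in the camera images.
- peg_center (a point): loose wooden handle peg, a plain round rod 18 mm in diameter and 170 mm long, about 40 g, lying level in a white cradle; this point is its centre (half-way along, on its axis), its own y axis runs along the rod. In the cradle its centre is 45 mm above the surface.
- cradle: fixed white cradle, base plate 60 x 130 mm, 12 mm thick, with two notched posts (10 mm wide, 46 mm high) centred 55 mm either side of its centre along its y axis; the peg rests loose in the notches along that axis, up to 8 mm off centre lengthwise; lift it straight up. Between the posts 24 mm is free under the peg. Origin: centre of the underside.
- seat (a point): where the peg's centre belongs: midway between the two grey forks at the front of the bin's runner, 75 mm above the surface; moves with the runner. Seated, the peg lies along its y axis; the runner pulls out along its -x axis (roughly to the robot). Forks: 10 mm wide, centred 50 mm either side along y; slots 21 mm wide, open on top; flared front prongs end 34 mm above the seat, rear ones 3 mm.
- jaw (a joint): orange sprung jaw: two noses 57 to 65 mm either side of the seat along y overhang the slots from behind, up to 36 mm above the seat. 0 = shut (rad), up to 0.4 as they swing back (+x of the seat). The peg, pressed down on their slopes, swings them back about 0.1 (a push of some 4 to 10 N); they snap shut over it when it is at the bottom. A pull upwards can free it again.
- runner (a joint): how far the white runner with the closed pink flip-top bin is pulled out, m: 0 = in (start), stop at 0.11. A spring pulls it back: about 3 N when in, 0.045 N more per mm; it never stays out by itself. Between the forks its plate is 50 mm below the seat; the bin starts 125 mm behind the seat, its top 126 mm above the surface.
- pointer (a point): tip of the red pointer on the runner's left side (+y of the seat), 38 mm above the surface; 4 mm wide; moves with the runner. Its x axis is that of the seat.
- mark (a point): centre of the top of the green marker clip on the fixed left rail, 14 mm wide along the pull direction, 32 mm above the surface. It stays put, 45 to 87 mm from the pointer's starting place in the pull direction. The pointer stands on it when their places along that direction agree within 7 mm (half the clip's width).
- scrubber: bystander: steel pan scrubber ring lying flat, 80 mm across, 14 mm high. Origin: centre of underside.
- spray: bystander: green glass spray bottle with white spray head, 74 mm across, 211 mm high. Origin: centre of underside.
- stopper: bystander: green hard-silicone sink stopper, 64 mm across, 48 mm high. Origin: centre of underside.
- jar: bystander: closed glass jar, 70 mm across, 100 mm high. Origin: centre of underside.
- tin: bystander: tin can, 68 mm across, 80 mm high. Origin: centre of underside.
- brush: bystander: brush lying flat, handle to -x of its own frame, under 50 mm high. Origin: underside.
Not all that is in view belongs to the job. Of the things like the part that bears peg_center, leave any that is yellow; of the rest the smaller one is meant.

How it is judged (in metres and radians):
On the way, in this order (a step that is already met when the one before it is completed fails the run):
1. the peg sits in both forks with the jaw shut over it (x of peg_center in the frame of seat between -0.004 and 0.004 m and y of peg_center in the frame of seat between -0.02 and 0.02 m and z of peg_center in the frame of seat between -0.004 and 0.004 m and angle between the y axis of peg_center and the y axis of seat, either way round below 0.08 rad and value of joint jaw below 0.05 rad), for 0.2 s.
2. the runner is drawn out until the pointer is on the green mark (x of pointer in the frame of mark between -0.007 and 0.007 m), for 0.2 s.
At the end, for the whole second after the job is handed in: The peg sits in both forks (within 4 mm of the seat across and in height, 20 mm along its length, 0.08 rad), the jaw is shut (under 0.05 rad), the pointer is within 7 mm of the mark's middle along the pull direction, the runner is still, and the fingers are holding it by the peg (all of step 1 and all of step 2 and contact force between the fingers and peg above 0.5 N and velocity of joint runner between -0.01 and 0.01 m/s); the arm keeps its last pose, push and grip.
It fails at once if a bystander (scrubber, spray bottle, stopper, jar, tin, brush) is moved more than 30 mm (distance of any of scrubber, spray, stopper, jar, tin, brush from where it was at the start of the episode above 0.03 m).
It fails at once if the spray bottle, jar or tin is tipped over (angle between any of spray, jar, tin's own z axis and vertical above 0.5 rad).
It also fails if it takes over 45 s, if anything falls off the work surface, if the arm or the gripper's body presses on something with over 40 N, if the wrist force passes 120 N, or if a joint passes its speed limit or range.

## Working session

There is one attempt and no reset: what is moved stays moved. The work goes in short steps, Python scripts to look and compute and a tool call to move; the robot and the scene stay as the last step left them, time stands still between calls to the robot, and variables do not carry over. Pictures are saved under pics/ and viewed, and the job is handed in when it is done.

Besides the shell and the picture viewer there is one more tool, called after "Request:" as a command line: name --pt "numbers of a row" for each row, then --argument value for the rest. jog_arm: Moves the arm, as the interface text tells. Its arguments: {"type":"object","properties":{"series":{"type":"array","items":{"type":"array","items":{"type":"number"}}},"squeeze":{"type":"number"}},"required":["series"]}

```bash
ls; mkdir -p pics; python3 - <<'E'
from bench import *
import cv2,numpy as np
s=read_state(); print(s)
for n in("side","top"):
    d=get_image(n); cv2.imwrite(f"pics/{n}0.png",d["pixels"][:,:,::-1]); print(n,d["K"],d["eye"],d["attitude"],[k for k in d])
E
```

```text
pics
{'time_s': 0.0, 'joints': array([63.89137877, 26.89713092, -2.78505683, 87.87127995,  1.38166671,
       65.3742274 , -4.71567544]), 'qd': array([-0.02618362,  0.0044888 , -0.00975315, -0.00645229, -0.04077426,
       -0.00909227, -0.03742697]), 'joint_torque': array([-4.52622226e-04, -5.07979274e+01, -8.08930909e-02, -2.36161369e+01,
       -6.14577346e-02,  3.79573612e-02,  1.82136505e-04]), 'ee_pos': array([ 0.27918742, -0.61392413,  0.22151959]), 'tool_rot': array([[ 9.10284291e-01,  4.13982822e-01, -8.55914847e-04],
       [ 4.13983700e-01, -9.10282707e-01,  1.69993151e-03],
       [-7.53820417e-05, -1.90175574e-03, -9.99998189e-01]]), 'contact_force': array([-0.45325787, -0.01927306, -0.17166912]), 'wrist_torque': array([ 0.02584859,  0.04481179, -0.04008709]), 'width': 0.08708324833499008}
side [[461.24699241   0.         318.97314264]
 [  0.         461.24699241 237.43197451]
 [  0.           0.           1.        ]] [0.14634829 0.8614915  0.9986923 ] [[-0.93227447  0.25552426 -0.25606965]
 [-0.36168825 -0.64513811  0.67303672]
 [ 0.00677692  0.72007234  0.69386591]] ['pixels', 'K', 'eye', 'attitude']
top [[607.91399383   0.         327.1234389 ]
 [  0.         607.91399383 247.26926196]
 [  0.           0.           1.        ]] [0.34955674 0.01449672 1.57123084] [[-0.02551057  0.99490405 -0.09754556]
 [-0.99964363 -0.02462053  0.01031742]
 [ 0.00786322  0.097774    0.99517758]] ['pixels', 'K', 'eye', 'attitude']
```

View pics/side0.png

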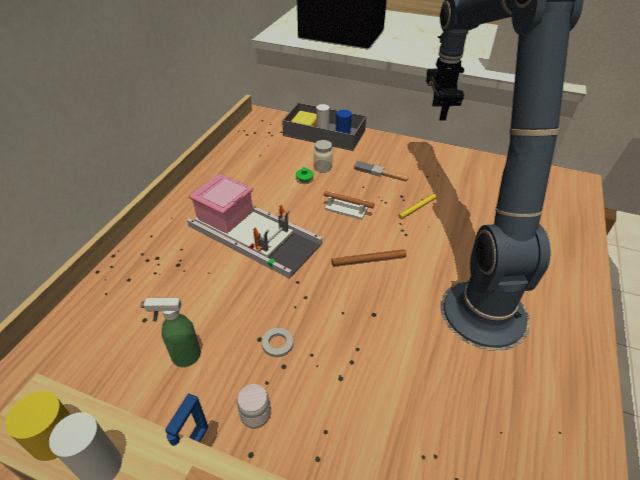

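View pics/top0.png

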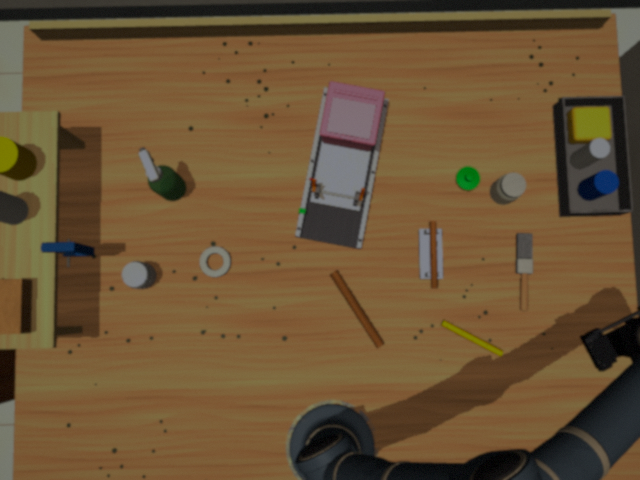

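The side view shows the cradle with the peg at about (349,203), the runner front at about (270,240) and the green clip at (271,262). In the top view the peg is at about (434,255), the forks at (316,187) and (361,197), and the clip at (302,211). I'll zoom in next.

```bash
cat > h.py <<'E'
from bench import *
import cv2,numpy as np
def unp(d,u,v,z):
    K=d["K"];r=np.array([(u-K[0,2])/K[0,0],-(v-K[1,2])/K[1,1],-1.]);w=np.array(d["attitude"])@r
    e=np.array(d["eye"]);return e+w*(z-e[2])/w[2]
def proj(d,P):
    c=np.array(d["attitude"]).T@(np.array(P)-d["eye"]);K=d["K"]
    return np.array([K[0,2]+K[0,0]*c[0]/-c[2],K[1,2]+K[1,1]*c[1]/c[2]])
def crop(d,name,x,y,w,h,f):
    im=d["pixels"][y:y+h,x:x+w,::-1]
    cv2.imwrite(name,cv2.resize(im,None,fx=f,fy=f,interpolation=cv2.INTER_CUBIC))
E
python3 - <<'E'
from h import *
t=get_image("top");s=get_image("side")
crop(t,"pics/t1.png",285,75,160,120,5) if 0 else crop(t,"pics/t1.png",285,160,100,100,6)
crop(t,"pics/t2.png",395,210,80,90,6)
crop(s,"pics/s1.png",180,170,150,110,5)
crop(s,"pics/s2.png",310,180,80,50,8)
E
```

```text
(no output)
```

View pics/t1.png

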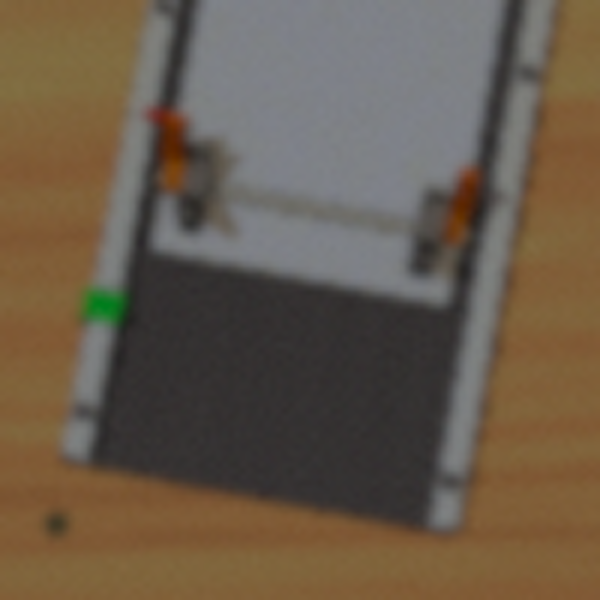

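View pics/t2.png

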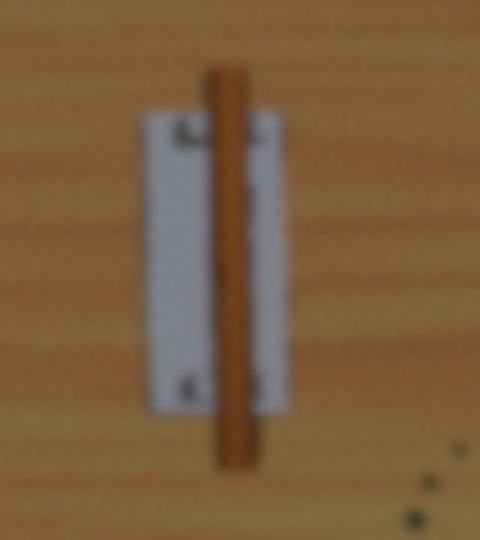

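View pics/s1.png

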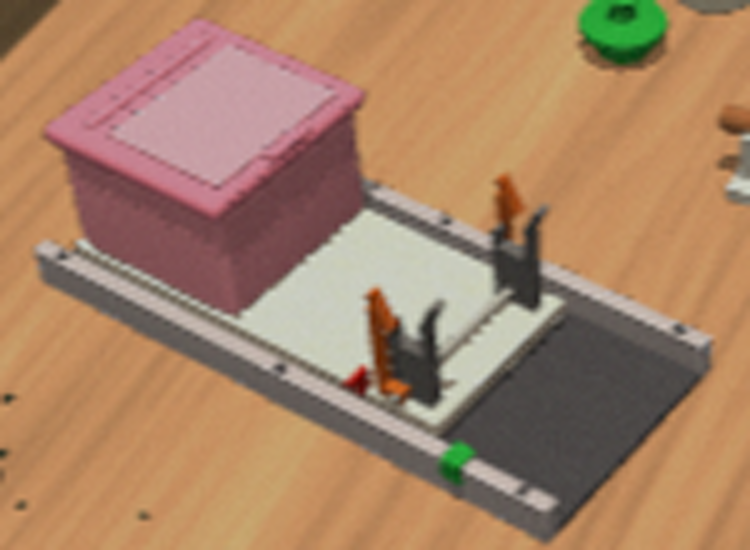

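View pics/s2.png

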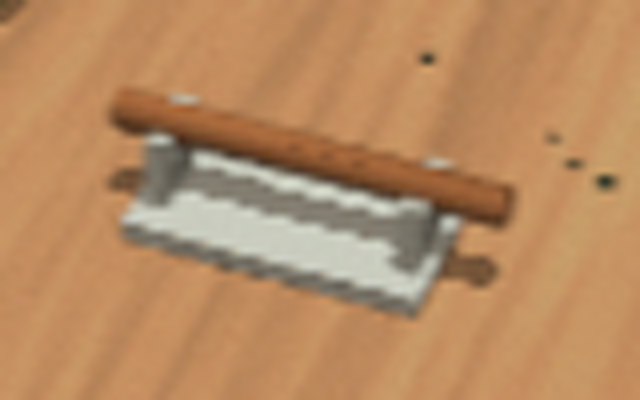

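```bash
python3 - <<'E'
from h import *
t=get_image("top");s=get_image("side")
def c(x0,y0,f,x,y): return x0+(x+.5)/f-.5, y0+(y+.5)/f-.5
T1=lambda x,y,z:unp(t,*c(285,160,6,x,y),z).round(4)
T2=lambda x,y,z:unp(t,*c(395,210,6,x,y),z).round(4)
S1=lambda x,y,z:unp(s,*c(180,170,5,x,y),z).round(4)
S2=lambda x,y,z:unp(s,*c(310,180,8,x,y),z).round(4)
print("peg T",T2(228,70,.045),T2(238,466,.045),"S",S2(125,107,.045),S2(503,203,.045))
print("cradle base T corners z12",[T2(*p,.012) for p in[(145,113),(281,113),(291,412),(152,412)]])
print("plate front z25 T",T1(152,252,.025),T1(448,305,.025),"S",S1(430,430,.025),S1(563,303,.025))
print("front tips z109 T",T1(190,224,.109),T1(423,268,.109),"S",S1(437,303,.109),S1(543,208,.109))
print("rear tips z78 S",S1(393,325,.078),S1(498,232,.078))
print("nose tips z111 S",S1(375,290,.111),S1(504,177,.111))
print("nose tips z111 T",T1(172,185,.111),T1(460,235,.111))
print("clip T",T1(105,305,.032),"S",S1(458,455,.032))
print("pointer T",T1(155,116,.038),"S",S1(352,380,.038))
print("rail left edge T",T1(62,460,.03),T1(150,0,.03),"right",T1(462,530,.03),T1(558,0,.03))
crop(t,"pics/t3.png",300,175,80,45,10)
crop(s,"pics/s3.png",240,200,55,65,10)
E
```

```text
peg T [ 0.5588 -0.2705  0.045 ] [ 0.3917 -0.2676  0.045 ] S [ 0.556  -0.2691  0.045 ] [ 0.3928 -0.2675  0.045 ]
cradle base T corners z12 [array([ 0.5455, -0.24  ,  0.012 ]), array([ 0.5441, -0.2987,  0.012 ]), array([ 0.4151, -0.2974,  0.012 ]), array([ 0.4166, -0.2378,  0.012 ])]
plate front z25 T [0.6203 0.0397 0.025 ] [ 0.5943 -0.0866  0.025 ] S [0.6229 0.0457 0.025 ] [ 0.5943 -0.0825  0.025 ]
front tips z109 T [0.6168 0.0227 0.109 ] [ 0.5964 -0.0714  0.109 ] S [0.6217 0.0251 0.109 ] [ 0.5995 -0.0721  0.109 ]
rear tips z78 S [0.6538 0.0221 0.078 ] [ 0.6315 -0.0743  0.078 ]
nose tips z111 S [0.658  0.0302 0.111 ] [ 0.6317 -0.0874  0.111 ]
nose tips z111 T [0.6326 0.0296 0.111 ] [ 0.6092 -0.0867  0.111 ]
clip T [0.5967 0.0602 0.032 ] S [0.5959 0.0636 0.032 ]
pointer T [0.6768 0.0369 0.038 ] S [0.6771 0.0367 0.038 ]
rail left edge T [0.5309 0.0799 0.03  ] [0.7293 0.038  0.03  ] right [ 0.4968 -0.0892  0.03  ] [ 0.7252 -0.1377  0.03  ]
```

View pics/t3.png

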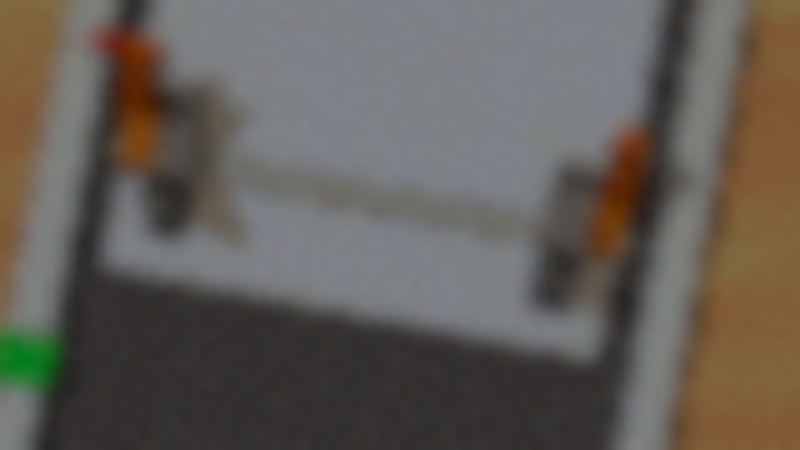

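View pics/s3.png

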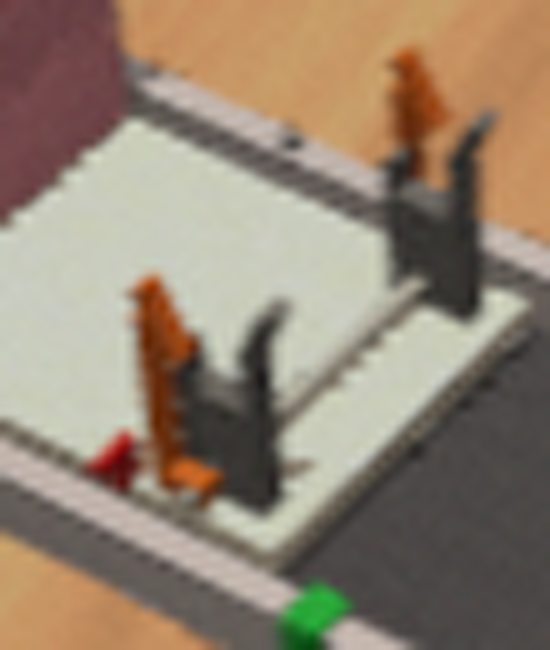

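```bash
cat >> h.py <<'E'
from scipy.spatial.transform import Rotation as Ro
def delta(p,yaw,st=None):
    """mm shift & rotvec deg in tool axes to reach pos p, tool down, tool x at yaw deg"""
    s=st or read_state();R=np.array(s["tool_rot"]);c,n=np.cos(np.radians(yaw)),np.sin(np.radians(yaw))
    T=np.array([[c,n,0],[n,-c,0],[0,0,-1.]])
    return (R.T@(np.array(p)-s["ee_pos"])*1e3).round(1), np.degrees(Ro.from_matrix(R.T@T).as_rotvec()).round(2)
E
python3 - <<'E'
from h import *
t=get_image("top");s=get_image("side")
def c(x0,y0,f,x,y): return x0+(x+.5)/f-.5, y0+(y+.5)/f-.5
T=lambda x,y,z:unp(t,*c(300,175,10,x,y),z)
S=lambda x,y,z:unp(s,*c(240,200,10,x,y),z)
a=np.radians(-12);A=np.array([[np.cos(a),-np.sin(a)],[np.sin(a),np.cos(a)]])
o=np.array([.64,-.025])
f=lambda P:(A.T@(P[:2]-o)*1e3).round(1)
for n,P in dict(saddleL=S(222,377,.066),saddleR=S(432,200,.066),baseLf=S(265,512,.025),baseRf=S(472,318,.025),baseRr=S(393,270,.025),tipLf=S(283,302,.109),tipRf=S(490,118,.109),tipLr=S(190,340,.078),tipRr=S(395,155,.078),
 noseL=S(150,285,.111),noseR=S(405,55,.111), Tnl=T(140,155,.111),Tnr=T(600,245,.111),Tbaseyl=T(170,235,.109),Tbaseyr=T(545,305,.109),clipS=S(318,605,.032),ptrS=S(92,465,.038),
 TfL=T(175,90,.078),TfR=T(580,165,.078)).items(): print(n,f(P))
print(delta([.475,-.269,.2],-1))
E
```

```text
saddleL [-3.2 42.7]
saddleR [ -8.  -53.5]
baseLf [-20.3  49.2]
baseRf [-21.8 -52.3]
baseRr [ 11.6 -56.3]
tipLf [-29.1  42.4]
tipRf [-31.1 -54.5]
tipLr [ 5.6 45. ]
tipRr [  5.  -53.2]
noseL [ 5.1 59.3]
noseR [  5.6 -61.9]
Tnl [-17.5  51.3]
Tnr [-18.7 -62.8]
Tbaseyl [-35.2  40.6]
Tbaseyr [-35.4 -52.3]
clipS [-60.6  75.5]
ptrS [25.3 71.6]
TfL [ 6.4 47.4]
TfR [  6.4 -55.3]
(array([ 321. , -233.4,   22.5]), array([-1.000e-02,  0.000e+00,  2.546e+01]))
```

Peg centre is at (0.475, -0.269) in both views, and its length measures about 167 mm against the stated 170. The seat is at about (0.634, -0.028) with a yaw of about -12°. The pull is about 84 mm, inside the 45–87 mm range. Moving above the peg.

Request:
jog_arm --pt "16 -12 1 0 0 2 1" --pt "48 -35 3 0 0 5 1" --pt "88 -64 6 0 0 9 1" --pt "128 -93 9 0 0 13 1" --pt "168 -122 12 0 0 17 1" --pt "208 -151 15 0 0 20 1" --pt "248 -180 18 0 0 23 1" --pt "285 -207 20 0 0 25.5 1" --pt "312 -227 22 0 0 25.5 1" --pt "321 -233.4 22.5 0 0 25.5 1"

```text
time_s: 1.4
ee_pos: [0.4772, -0.2646, 0.2002]
tool_rot: [[1.0, -0.011, 0.001], [-0.011, -1.0, 0.002], [0.001, -0.002, -1.0]]
contact_force: [-0.2, -0.2, -0.1]
width: 0.0868
```

```bash
python3 - <<'E'
from h import *
print(delta([.475,-.269,.028],-1))
t=get_image("top");s=get_image("side")
crop(t,"pics/t4.png",395,190,100,110,5)
crop(s,"pics/s4.png",300,120,100,110,5)
E
```

```text
(array([ -2.3,   4.7, 172.2]), array([-0.09, -0.06,  0.36]))
```

View pics/s4.png

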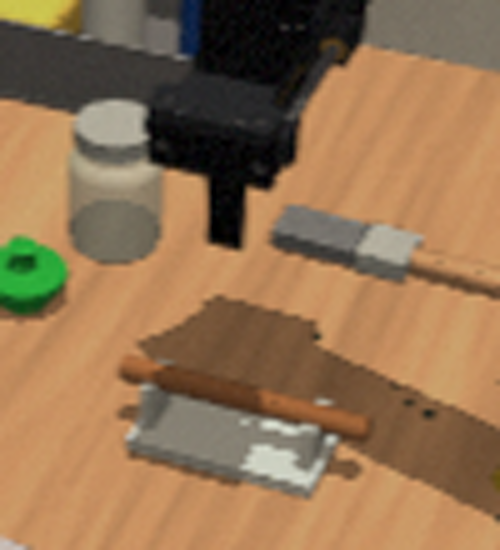

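The gripper hangs above the peg in the side view, with a fingertip at crop (225,245) and the peg from (130,368) to (360,425). Going down partway, then re-measuring.

Request:
jog_arm --pt "0 0 10 0 0 0 1" --pt "0 0 35 0 0 0 1" --pt "0 0 65 0 0 0 1" --pt "0 0 90 0 0 0 1" --pt "0 0 100 0 0 0 1" --pt "0 0 100 0 0 0 1" --pt "0 0 100 0 0 0 1"

```text
time_s: 2.2
ee_pos: [0.4752, -0.2704, 0.1007]
tool_rot: [[1.0, -0.02, 0.001], [-0.02, -1.0, -0.001], [0.001, 0.001, -1.0]]
contact_force: [1.2, -0.5, 0.4]
width: 0.0871
```

```bash
python3 - <<'E'
from h import *
print(delta([.475,-.269,.027],-1))
E
```

```text
(array([-0.3, -1.4, 73.7]), array([ 0.05, -0.06, -0.14]))
```

Request:
jog_arm --pt "0 -1 10 0 0 0 1" --pt "0 -1 30 0 0 0 1" --pt "0 -1 50 0 0 0 1" --pt "0 -1 66 0 0 0 1" --pt "0 -1 73.5 0 0 0 1" --pt "0 -1 73.5 0 0 0 1" --pt "0 -1 73.5 0 0 0 1"

```text
time_s: 2.9
ee_pos: [0.4757, -0.2684, 0.0272]
tool_rot: [[1.0, -0.018, 0.001], [-0.018, -1.0, -0.001], [0.001, 0.001, -1.0]]
contact_force: [-0.6, -0.7, 0.4]
width: 0.0872
```

Request:
jog_arm --pt "0 0 0 0 0 0 -1" --pt "0 0 0 0 0 0 -1" --pt "0 0 0 0 0 0 -1" --pt "0 0 0 0 0 0 -1" --pt "0 0 0 0 0 0 -1" --pt "0 0 0 0 0 0 -1" --pt "0 0 0 0 0 0 -1" --pt "0 0 0 0 0 0 -1" --squeeze 35

```text
time_s: 3.7
ee_pos: [0.4751, -0.2681, 0.0265]
tool_rot: [[1.0, -0.018, -0.0], [-0.018, -1.0, 0.0], [-0.0, -0.0, -1.0]]
contact_force: [-0.1, -0.1, -0.3]
width: 0.0312
```

Request:
jog_arm --pt "0 0 0 0 0 0 -1" --pt "0 0 0 0 0 0 -1" --pt "0 0 0 0 0 0 -1" --pt "0 0 0 0 0 0 -1" --pt "0 0 0 0 0 0 -1"

```text
time_s: 4.2
ee_pos: [0.4751, -0.2681, 0.0266]
tool_rot: [[1.0, -0.018, 0.0], [-0.018, -1.0, -0.0], [0.0, 0.0, -1.0]]
contact_force: [0.3, 0.6, 0.0]
width: 0.017
```

Request:
jog_arm --pt "0 0 -3 0 0 0 -1" --pt "0 0 -12 0 0 0 -1" --pt "0 0 -35 0 0 0 -1" --pt "0 0 -70 0 0 0 -1" --pt "0 0 -110 0 0 0 -1" --pt "0 0 -145 0 0 0 -1" --pt "0 0 -165 0 0 0 -1" --pt "0 0 -170 0 0 0 -1" --pt "0 0 -170 0 0 0 -1"

```text
time_s: 5.1
ee_pos: [0.4752, -0.2682, 0.1973]
tool_rot: [[1.0, -0.018, 0.001], [-0.018, -1.0, -0.001], [0.001, 0.001, -1.0]]
contact_force: [0.2, 0.3, -0.6]
width: 0.0174
```

```bash
python3 - <<'E'
from h import *
s=read_state();print(s["width"],s["ee_pos"],s["contact_force"])
print(delta([.634,-.028,.20],78))
t=get_image("top");s=get_image("side")
crop(t,"pics/t5.png",395,190,100,110,5)
crop(s,"pics/s5.png",300,110,100,110,5)
E
```

```text
0.017378568657530343 [ 0.47519226 -0.26817244  0.19729162] [ 0.18746083  0.34282621 -0.59294167]
(array([ 154.4, -243. ,   -2.7]), array([ 9.000e-02, -4.000e-02, -7.905e+01]))
```

View pics/s5.png

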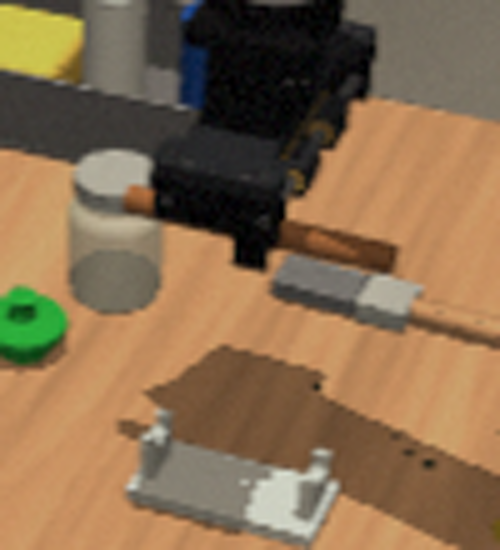

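The peg is held level and clear of the cradle, which stayed put. Carrying it over the forks.

Request:
jog_arm --pt "5 -8 0 0 0 -4 -1" --pt "17 -27 0 0 0 -12 -1" --pt "35 -55 0 0 0 -20 -1" --pt "55 -87 0 0 0 -28 -1" --pt "75 -118 0 0 0 -36 -1" --pt "95 -150 0 0 0 -44 -1" --pt "115 -181 0 0 0 -52 -1" --pt "133 -210 0 0 0 -60 -1" --pt "147 -232 0 0 0 -68 -1" --pt "154.4 -243 -2.7 0 0 -75 -1"

```text
time_s: 6.2
ee_pos: [0.6336, -0.0245, 0.1968]
tool_rot: [[0.267, 0.964, -0.004], [0.964, -0.267, 0.002], [0.001, -0.004, -1.0]]
contact_force: [0.2, -0.1, -0.4]
width: 0.017
```

```bash
python3 - <<'E'
from h import *
s=read_state();print(s["width"],s["ee_pos"],s["contact_force"])
print(delta([.634,-.028,.12],78))
E
```

```text
0.016969743259678784 [ 0.63364989 -0.02448519  0.19675221] [ 0.15002762 -0.14453131 -0.36473925]
(array([-3.4,  1.6, 76.7]), array([-0.24, -0.08, -3.51]))
```

Request:
jog_arm --pt "0 0 10 0 0 -2 -1" --pt "0 0 35 0 0 -4 -1" --pt "0 0 60 0 0 -4 -1" --pt "0 0 72 0 0 -4 -1" --pt "0 0 75 0 0 -4 -1" --pt "0 0 75 0 0 -4 -1" --pt "0 0 75 0 0 -4 -1"

```text
time_s: 6.9
ee_pos: [0.6346, -0.0281, 0.1252]
tool_rot: [[0.209, 0.978, 0.002], [0.978, -0.209, -0.0], [0.0, 0.002, -1.0]]
contact_force: [1.1, -0.6, 0.1]
width: 0.0168
```

```bash
python3 - <<'E'
from h import *
s=read_state();print(s["width"],s["ee_pos"],s["tool_rot"])
print(delta([.634,-.028,.12],78))
t=get_image("top");s=get_image("side")
crop(t,"pics/t6.png",285,140,110,80,7)
crop(s,"pics/s6.png",220,180,85,85,7)
E
```

```text
0.016787116874294714 [ 0.63455893 -0.02806985  0.12523268] [[ 2.09216349e-01  9.77867643e-01  1.84181074e-03]
 [ 9.77869337e-01 -2.09216510e-01 -1.06771061e-04]
 [ 2.80929250e-04  1.82338850e-03 -9.99998298e-01]]
(array([-0.1, -0.6,  5.2]), array([ 0.1 , -0.02, -0.08]))
```

View pics/s6.png

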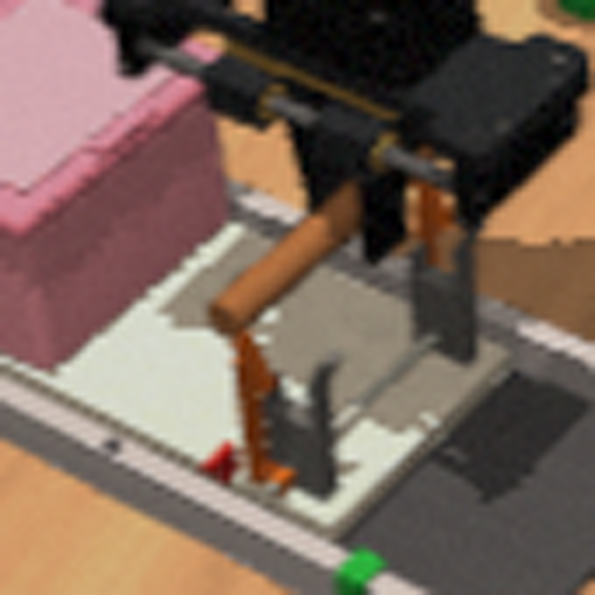

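View pics/t6.png

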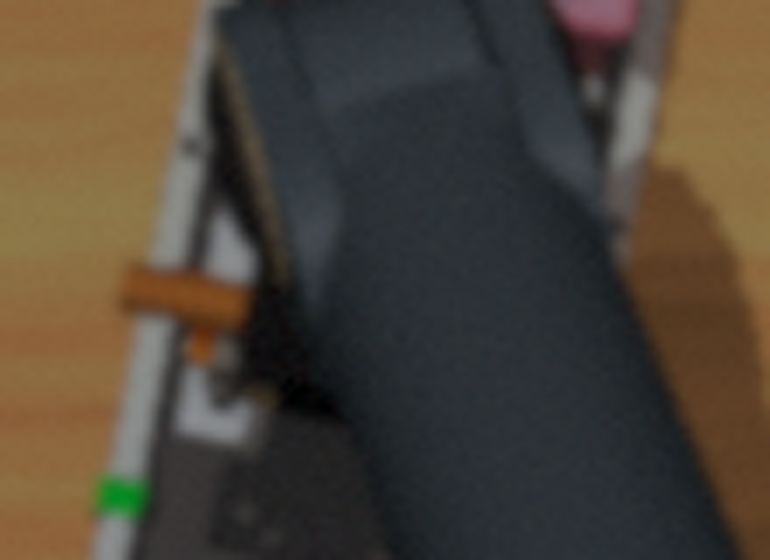

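```bash
python3 - <<'E'
from h import *
t=get_image("top");s=get_image("side")
c=lambda x0,y0,f,x,y:(x0+(x+.5)/f-.5, y0+(y+.5)/f-.5)
a=np.radians(-12);A=np.array([[np.cos(a),-np.sin(a)],[np.sin(a),np.cos(a)]])
f=lambda P:(A.T@(P[:2]-[.64,-.025])*1e3).round(1)
st=read_state()
zc=st["ee_pos"][2]+.019
print("tool",f(st["ee_pos"]),zc)
for z in(zc-.001,zc,zc+.001):
  print("S end",f(unp(s,*c(220,180,7,228,312),z)), "T end",f(unp(t,*c(285,140,7,126,288),z)),f(unp(t,*c(285,140,7,225,303),z)))
# model overlay: seat candidates drawn on initial side view
im=cv2.resize(s["pixels"][180:265,220:305,::-1],None,fx=7,fy=7,interpolation=cv2.INTER_CUBIC)
W=lambda x,y,z:np.r_[np.array([.64,-.025])+A@(np.array([x-5,y-4.5])/1e3),z]
def P(p):
    q=proj(s,p);return tuple(int(v) for v in((q-[220,180]+.5)*7-.5))
for sy in(-1,1):
  for yy in(45,55):
    for x,z0,z1,col in((-10.5,.066,.095,(255,255,0)),(10.5,.066,.078,(0,255,0))):
      cv2.line(im,P(W(x,sy*yy,z0)),P(W(x,sy*yy,z1)),col,1)
cv2.line(im,P(W(0,57,.111)),P(W(0,65,.111)),(255,0,255),1)
cv2.imwrite("pics/ov.png",im)
E
```

```text
tool [-4.9 -4.1] 0.144248419588379
S end [-3.9 76.2] T end [-6.3 79.6] [-5.1 45.5]
S end [-4.6 77. ] T end [-6.5 79.5] [-5.3 45.5]
S end [-5.4 77.8] T end [-6.7 79.5] [-5.5 45.4]
```

View pics/ov.png

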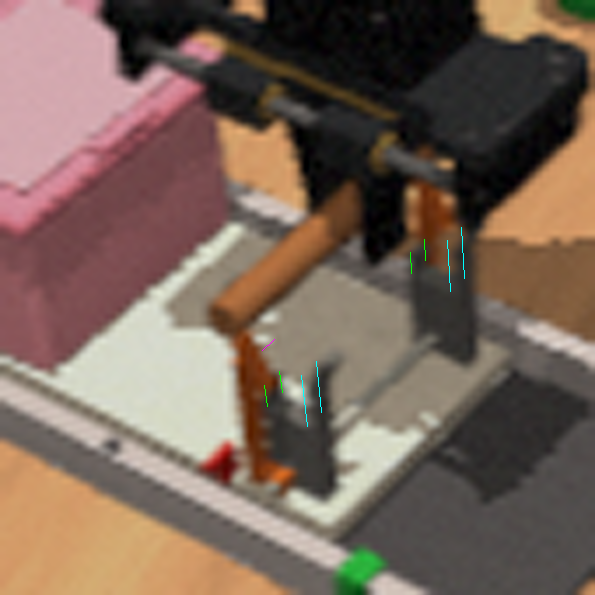

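The projected slot model lies on the forks to about 1 mm. The peg end reads -4.6 to -6.5 mm along x, against -5 for the seat, so it is aligned. Pressing down slowly.

Request:
jog_arm --pt "0 0 6 0 0 0 -1" --pt "0 0 14 0 0 0 -1" --pt "0 0 22 0 0 0 -1" --pt "0 0 29 0 0 0 -1" --pt "0 0 35 0 0 0 -1" --pt "0 0 40 0 0 0 -1" --pt "0 0 44 0 0 0 -1" --pt "0 0 44 0 0 0 -1"

```text
time_s: 7.9
ee_pos: [0.6325, -0.0276, 0.0795]
tool_rot: [[0.208, 0.978, -0.003], [0.978, -0.208, 0.0], [-0.001, -0.003, -1.0]]
contact_force: [-3.4, 0.7, -0.1]
width: 0.0169
```

```bash
python3 - <<'E'
from h import *
print(delta([.634,-.028,.0566],78))
s=get_image("side")
crop(s,"pics/s7.png",220,180,85,85,7)
E
```

```text
(array([-0.1,  1.6, 22.9]), array([-0.18,  0.03, -0.03]))
```

View pics/s7.png

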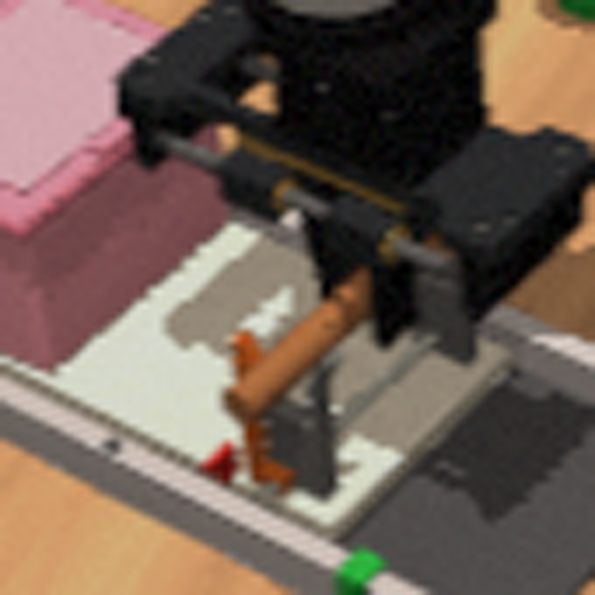

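The peg is between the noses and the front prongs, and the noses are deflecting, with a sideways push of about 3 N. Continuing down.

Request:
jog_arm --pt "0 0 4 0 0 0 -1" --pt "0 0 8 0 0 0 -1" --pt "0 0 12 0 0 0 -1" --pt "0 0 16 0 0 0 -1" --pt "0 0 20 0 0 0 -1" --pt "0 0 22 0 0 0 -1" --pt "0 0 23 0 0 0 -1" --pt "0 0 24 0 0 0 -1" --pt "0 0 24 0 0 0 -1" --pt "0 0 24 0 0 0 -1"

```text
time_s: 8.95
ee_pos: [0.6344, -0.0281, 0.0566]
tool_rot: [[0.209, 0.978, 0.001], [0.978, -0.209, -0.0], [0.0, 0.001, -1.0]]
contact_force: [-0.6, -1.0, 0.4]
width: 0.0169
```

```bash
python3 - <<'E'
from h import *
print(delta([.634,-.028,.0566],78))
s=get_image("side")
crop(s,"pics/s8.png",220,180,85,85,7)
E
```

```text
(array([-0. , -0.5, -0. ]), array([ 0.07, -0.01, -0.05]))
```

View pics/s8.png

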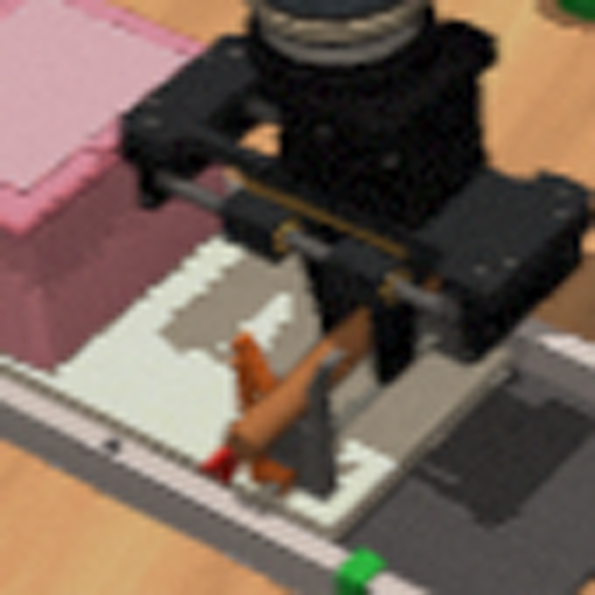

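The nose tip sits at crop (243,340), against its shut place of (245,339). Contact force is near zero, so I'll press a little more to confirm the peg is on the bottom.

Request:
jog_arm --pt "0 0 0.5 0 0 0 -1" --pt "0 0 1 0 0 0 -1" --pt "0 0 1.5 0 0 0 -1" --pt "0 0 2 0 0 0 -1" --pt "0 0 2 0 0 0 -1"

```text
time_s: 9.5
ee_pos: [0.6345, -0.028, 0.0563]
tool_rot: [[0.209, 0.978, 0.001], [0.978, -0.209, -0.001], [-0.001, 0.002, -1.0]]
contact_force: [-3.2, 0.2, 11.2]
width: 0.0172
```

The peg is on the bottom: a 2 mm command gave only 0.3 mm of travel and an 11 N reaction. Easing off, then checking the jaw and peg before pulling.

Request:
jog_arm --pt "0 0 -1.3 0 0 0 -1" --pt "0 0 -1.3 0 0 0 -1" --pt "0 0 -1.3 0 0 0 -1"

```text
time_s: 9.8
ee_pos: [0.6344, -0.028, 0.0564]
tool_rot: [[0.209, 0.978, 0.001], [0.978, -0.209, -0.0], [-0.0, 0.001, -1.0]]
contact_force: [-2.1, -0.8, 6.1]
width: 0.0169
```

```bash
python3 - <<'E'
from h import *
st=read_state();print(st["ee_pos"],st["contact_force"])
s=get_image("side")
crop(s,"pics/s9.png",235,215,60,50,12)
P=st["ee_pos"]
p=proj(s,[P[0]+.208*.08,P[1]+.978*.08,.075]);print((p-[235,215]+.5)*12-.5)
# nose tip when shut: from initial measurement at z .111
E
```

```text
[ 0.63437313 -0.02802541  0.05642112] [-2.10482526 -0.76634081  6.10209973]
[242.2643336 328.4514339]
```

View pics/s9.png

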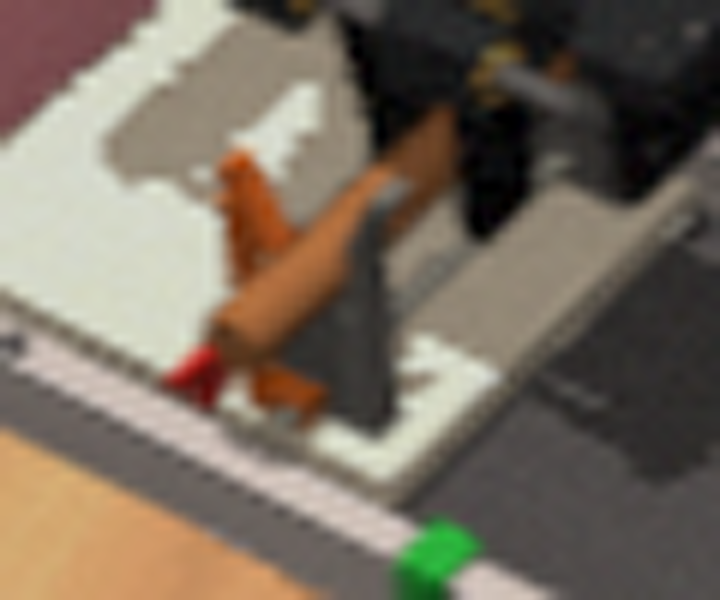

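The jaw is shut: the nose tip at pixel (254.6,228.3) matches the starting (255,228.5). The peg lies behind the front prong at the bottom. Pulling out about 70 mm first.

Request:
jog_arm --pt "0 -2 0 0 0 0 -1" --pt "0 -6 0 0 0 0 -1" --pt "0 -12 0 0 0 0 -1" --pt "0 -19 0 0 0 0 -1" --pt "0 -26 0 0 0 0 -1" --pt "0 -33 0 0 0 0 -1" --pt "0 -40 0 0 0 0 -1" --pt "0 -46 0 0 0 0 -1" --pt "0 -50 0 0 0 0 -1" --pt "0 -50 0 0 0 0 -1"

```text
time_s: 10.85
ee_pos: [0.5857, -0.0174, 0.0564]
tool_rot: [[0.209, 0.978, 0.003], [0.978, -0.209, -0.0], [0.001, 0.003, -1.0]]
contact_force: [5.1, -0.5, 6.0]
width: 0.0168
```

Request:
jog_arm --pt "0 -2 0 0 0 0 -1" --pt "0 -6 0 0 0 0 -1" --pt "0 -11 0 0 0 0 -1" --pt "0 -16 0 0 0 0 -1" --pt "0 -19 0 0 0 0 -1" --pt "0 -20 0 0 0 0 -1" --pt "0 -20 0 0 0 0 -1"

```text
time_s: 11.55
ee_pos: [0.567, -0.0133, 0.0564]
tool_rot: [[0.209, 0.978, 0.004], [0.978, -0.209, 0.0], [0.001, 0.004, -1.0]]
contact_force: [5.1, -0.9, 5.3]
width: 0.0173
```

```bash
python3 - <<'E'
from h import *
st=read_state();print(st["ee_pos"],st["contact_force"],delta([.6344,-.028,.0564],78))
s=get_image("side");t=get_image("top")
crop(s,"pics/s10.png",235,215,60,50,12)
crop(t,"pics/t10.png",285,180,60,50,12)
E
```

```text
[ 0.56698298 -0.01333315  0.05640623] [ 5.05326541 -0.93418276  5.26823777] (array([-0.3, 69. ,  0.3]), array([ 0.23, -0.06, -0.05]))
```

View pics/s10.png

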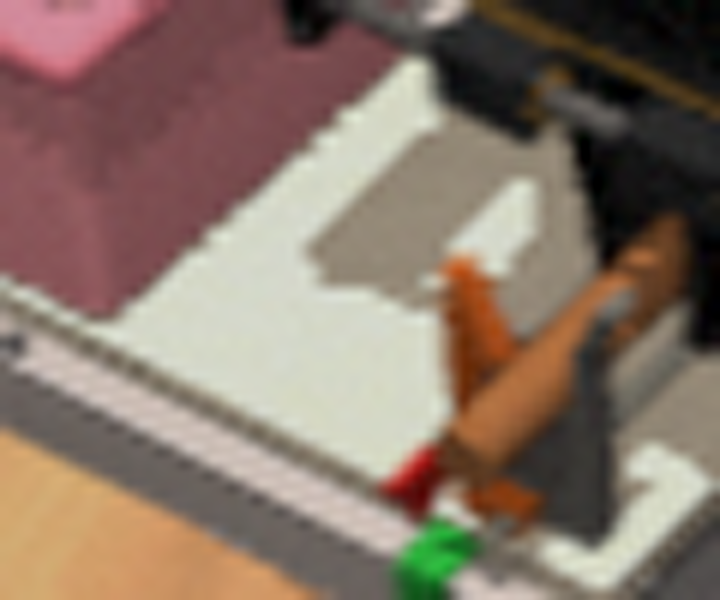

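View pics/t10.png

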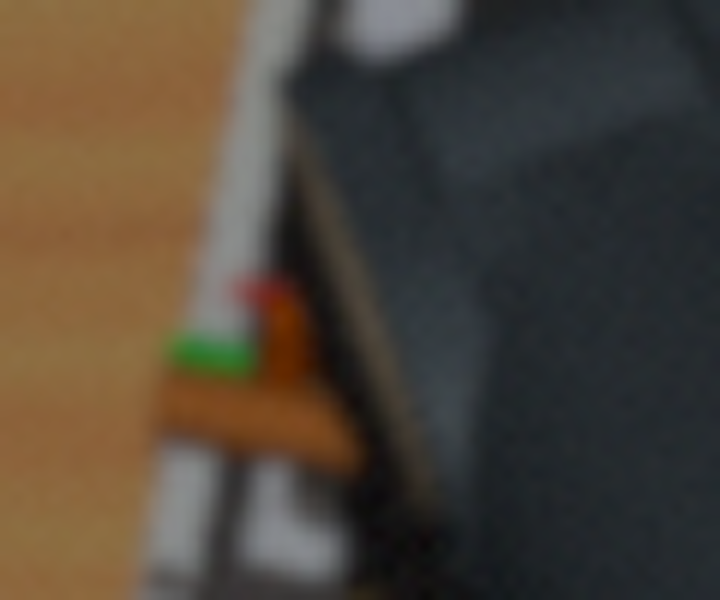

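```bash
python3 - <<'E'
from h import *
s=get_image("side");t=get_image("top")
c=lambda x0,y0,f,x,y:(x0+(x+.5)/f-.5, y0+(y+.5)/f-.5)
e=np.array([np.cos(np.radians(-12)),np.sin(np.radians(-12))])
S=lambda x,y,z:unp(s,*c(235,215,12,x,y),z)[:2]
print("S rem",(S(390,488,.038)-S(440,547,.032))@e*1e3)
T=lambda x,y,z:unp(t,*c(285,180,12,x,y),z)[:2]
T0=unp(t,*c(285,160,6,105,305),.032)[:2]
print("T rem",(T(240,290,.038)-T0)@e*1e3)
# hsv centroids
for n,d in(("S",s),("T",t)):
  hsv=cv2.cvtColor(d["pixels"],cv2.COLOR_RGB2HSV)
  x0,y0,w,h=(255,245,40,30) if n=="S" else(290,190,40,30)
  H=hsv[y0:y0+h,x0:x0+w]
  m=((H[...,0]>50)&(H[...,0]<70)&(H[...,1]>150)).nonzero()
  r=(((H[...,0]<4)|(H[...,0]>172))&(H[...,1]>150)).nonzero()
  print(n,"green",m[1].mean()+x0,m[0].mean()+y0,len(m[0]),"red x range",r[1].min()+x0,r[1].max()+x0,r[0].min()+y0,r[0].max()+y0)
E
```

```text
S rem 18.086227845123453
T rem 17.24665487002892
S green 270.84 261.88 25 red x range 267 270 253 257
T green 300.5 209.0 2 red x range 308 308 203 203
```

Request:
jog_arm --pt "0 -2 0 0 0 0 -1" --pt "0 -5 0 0 0 0 -1" --pt "0 -9 0 0 0 0 -1" --pt "0 -13 0 0 0 0 -1" --pt "0 -15.5 0 0 0 0 -1" --pt "0 -16.5 0 0 0 0 -1" --pt "0 -16.5 0 0 0 0 -1" --pt "0 -16.5 0 0 0 0 -1" --pt "0 -16.5 0 0 0 0 -1"

```text
time_s: 12.65
ee_pos: [0.5513, -0.01, 0.0564]
tool_rot: [[0.209, 0.978, 0.005], [0.978, -0.209, 0.0], [0.001, 0.005, -1.0]]
contact_force: [6.3, -1.4, 3.7]
width: 0.017
```

```bash
python3 - <<'E'
from h import *
st=read_state();print(st["ee_pos"],st["contact_force"],st["qd"].round(2),delta([.6344,-.028,.0564],78))
s=get_image("side");t=get_image("top")
crop(s,"pics/s11.png",245,225,50,42,14)
crop(t,"pics/t11.png",285,180,60,50,12)
E
```

```text
[ 0.55134652 -0.00995706  0.05641757] [ 6.27531335 -1.36840038  3.69838301] [ 0.02 -0.03  0.03  0.04  0.01  0.08 -0.01] (array([-0.3, 85. ,  0.4]), array([ 0.27, -0.07, -0.06]))
```

View pics/s11.png

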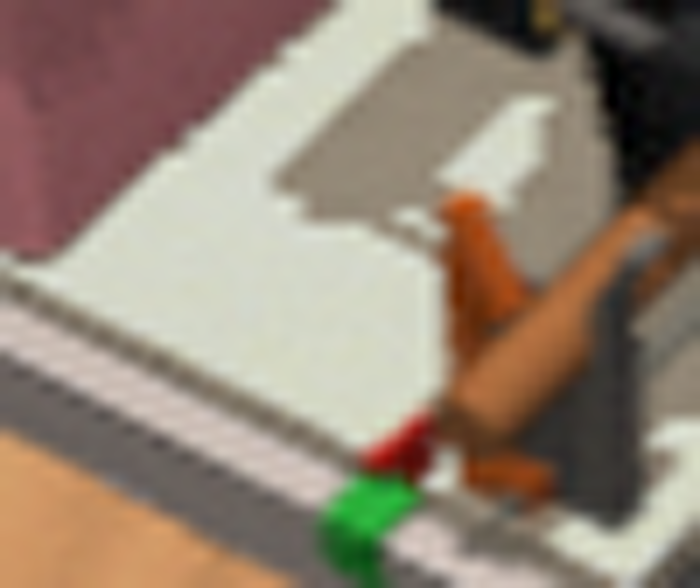

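View pics/t11.png

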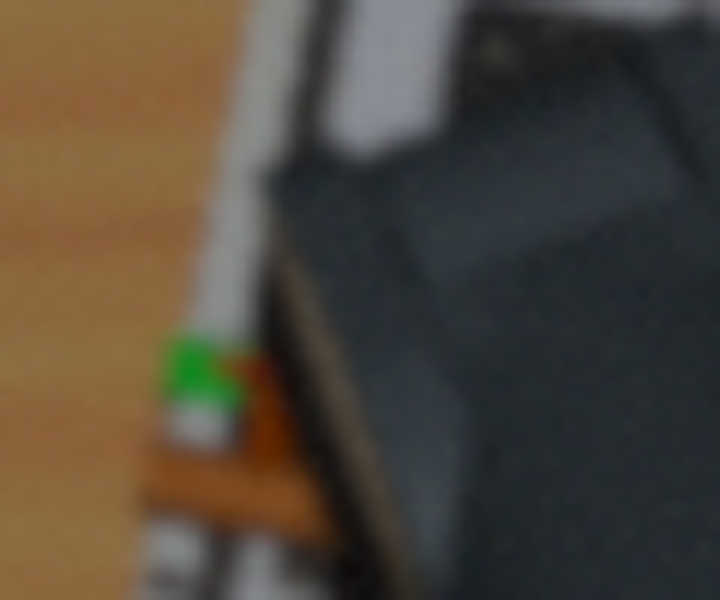

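```bash
python3 - <<'E'
from h import *
s=get_image("side");t=get_image("top")
c=lambda x0,y0,f,x,y:(x0+(x+.5)/f-.5, y0+(y+.5)/f-.5)
e=np.array([np.cos(np.radians(-12)),np.sin(np.radians(-12))])
S=lambda x,y,z:unp(s,*c(245,225,14,x,y),z)[:2]
# clip top: corners approx left(325,515) back(360,475) right(425,492) front(385,545)
print("S",(S(370,462,.038)-S(374,508,.032))@e*1e3, [round(float(S(x,y,.032)@e*1e3),1) for x,y in((325,515),(360,475),(425,492),(383,540))])
T=lambda x,y,z:unp(t,*c(285,180,12,x,y),z)[:2]
print("T",(T(222,365,.038)-T(205,372,.032))@e*1e3)
for q,z in((340,.032),(405,.032)): print(T(205,q,z)@e*1e3)
E
```

```text
S 4.796180310522695 [576.1, 577.0, 563.0, 562.0]
T 1.237778829812526
577.4249836735123
563.6630816807844
```

The two views leave about 1 to 5 mm of pull. The clip spans 562 to 577 mm along the pull axis, which matches its 14 mm width. Nudging 3 mm more.

Request:
jog_arm --pt "0 -1 0 0 0 0 -1" --pt "0 -2 0 0 0 0 -1" --pt "0 -3 0 0 0 0 -1" --pt "0 -3 0 0 0 0 -1" --pt "0 -3 0 0 0 0 -1" --pt "0 -3 0 0 0 0 -1" --pt "0 -3 0 0 0 0 -1" --pt "0 -3 0 0 0 0 -1"

```text
time_s: 13.65
ee_pos: [0.5485, -0.0094, 0.0564]
tool_rot: [[0.209, 0.978, 0.005], [0.978, -0.209, 0.0], [0.001, 0.005, -1.0]]
contact_force: [7.0, -0.7, 3.6]
width: 0.0171
```

```bash
python3 - <<'E'
from h import *
st=read_state();print(st["ee_pos"],st["contact_force"],st["width"],delta([.6344,-.028,.0564],78))
s=get_image("side");t=get_image("top")
crop(s,"pics/s12.png",245,225,50,42,14)
crop(t,"pics/t12.png",285,180,60,50,12)
cv2.imwrite("pics/s12f.png",s["pixels"][:,:,::-1])
E
```

```text
[ 0.54847162 -0.00935707  0.05639445] [ 6.97181754 -0.72030346  3.61987401] 0.01710588884260619 (array([-0.3, 87.9,  0.4]), array([ 0.28, -0.07, -0.06]))
```

View pics/s12.png

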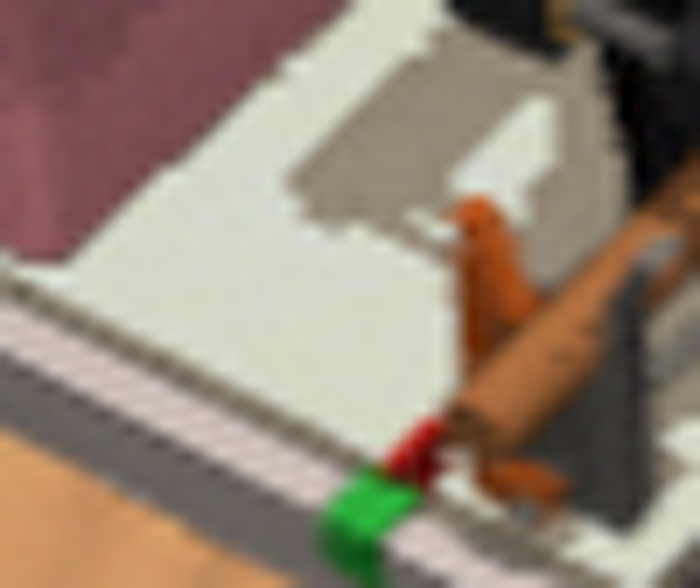

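View pics/t12.png

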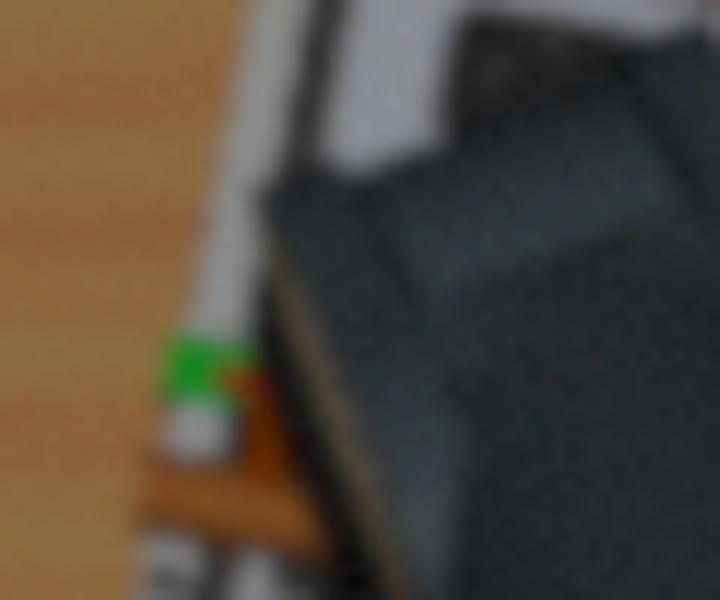

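View pics/s12f.png

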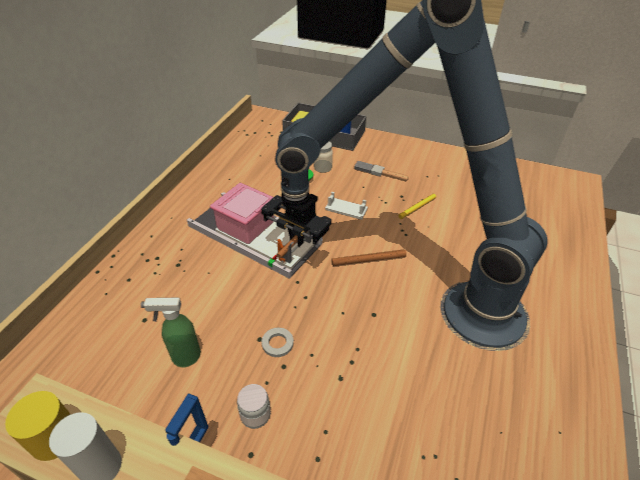

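```bash
python3 - <<'E'
from h import *
s=get_image("side");t=get_image("top");st=read_state()
c=lambda x0,y0,f,x,y:(x0+(x+.5)/f-.5, y0+(y+.5)/f-.5)
e=np.array([np.cos(np.radians(-12)),np.sin(np.radians(-12))])
print("S ptr",unp(s,*c(245,225,14,387,472),.038)[:2]@e*1e3,"T ptr",unp(t,*c(285,180,12,220,377),.038)[:2]@e*1e3,"clip 569.5..570.5")
print(np.abs(st["qd"]).max(),st["time_s"],st["width"])
E
```

```text
S ptr 569.1574436196792 T ptr 569.2754498038719 clip 569.5..570.5
0.13442702333116266 13.85 0.017340444890631593
```

Both views put the pointer within about 1 mm of the clip's middle, and the jaw-to-fork spacing is unchanged. Handing in.

```bash
python3 - <<'E'
from bench import *
print(job_done()); s=read_state(); print(s["time_s"],s["ee_pos"],s["contact_force"],s["width"])
E
```

```text
the job is handed in; nothing more can be done
None
the job is handed in; nothing more can be done
```

I pressed the wooden peg from the white cradle into both forks, drew the runner out about 86–88 mm, and handed the job in at about 14 s with the peg still gripped. The hand-in gave no verdict.

- **Seating:** The last 2 mm of push moved the peg only 0.3 mm and met 11 N, so it was on the bottom. The jaw's nose tip was back at its shut position to within half a pixel.
- **Pointer:** Both cameras put the pointer at 569.2 mm along the pull direction, against 569.5–570.5 mm for the middle of the green clip. That is about 1 mm off, with 7 mm allowed.
- **Hold:** The arm was at rest with the finger opening at 17 mm on the 18 mm peg, holding about 7 N against the spring.
- **Other things:** I saw no sign in the last side view that any bystander had moved. The stopper and jar were partly hidden behind the arm.

**Disagreement:** one step earlier the two cameras differed by about 3.5 mm on the remaining pull (1.2 against 4.8 mm). I moved 3 mm more, and after that they agreed.

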